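# Rotate three polishing tools back onto their own pads

### The job

The round felt wheel, the square steel block and the long dressing stick have been put back on each other's pads: put each one on the pad of its own shape (wheel on the round pad, block on the square pad, stick on the oblong pad), flat, centred, with the block squared up to its pad and the stick lying along its pad. Park one tool on the bare white tile while you make room, leave the tile empty at the end, set tools down rather than dropping them, let go of everything, and leave the jar, mug and bottle where they stand.

Things in the scene. Friction and masses are not known exactly. Their poses are not given: they have to be found in the camera images.
- wheel_center (a point): Grey felt polishing wheel lying flat: a disc 56 mm in diameter and 30 mm tall with a small brass hub on top, about 0.12 kg. The point is its centre, 15 mm above its underside and 15 mm below its top. z up along its axis; its yaw does not matter.
- block_center (a point): Plain bright steel bench block, 50 x 50 mm and 30 mm tall, about 0.5 kg. The point is its centre, 15 mm above its underside and 15 mm below its top. x and y along its sides, z up.
- stick_center (a point): Grey abrasive dressing stick, a bar 115 mm long, 26 mm wide and 30 mm tall, about 0.2 kg, lying flat. The point is its centre, 15 mm above its underside and 15 mm below its top. x along its length, y across it, z up.
- pad_round: Round pad, 124 mm in diameter, home of the wheel, of 6 mm plywood faced with dark rubber, fixed to the bench; origin at the centre of its underside (top face 6 mm above it).
- pad_square: Square pad, 112 x 112 mm, home of the block, of 6 mm plywood faced with dark rubber, fixed to the bench; origin at the centre of its underside (top face 6 mm above it); x and y along its sides.
- pad_oblong: Oblong pad, 165 mm (x) by 76 mm (y), home of the stick, of 6 mm plywood faced with dark rubber, fixed to the bench; origin at the centre of its underside (top face 6 mm above it); x along its length.
- tile: Bare white ceramic tile, 100 x 100 mm, 6 mm thick, fixed to the bench, empty at the start: the free spot for parking; origin at the centre of its underside (top face 6 mm above it).
- jar: Bystander: amber jar with an aluminium lid, 60 mm in diameter, 70 mm tall, loose; origin at the centre of its underside.
- mug: Bystander: white mug, 76 mm in diameter, 90 mm tall, its handle towards its +y, loose; origin at the centre of its underside.
- bottle: Bystander: white bottle with a black cap, 64 mm in diameter, 170 mm tall, loose; origin at the centre of its underside.
Mind the look-alikes: they are no part of the job. There is more than one size of the part that bears stick_center; the job needs the largest.

How it is judged (in metres and radians):
On the way:
1. one of the three tools stands on the tile, its centre within 35 mm of the tile's, and is let go (((horizontal distance between wheel_center and tile below 0.035 m and z of wheel_center in the frame of tile between 0.017 and 0.025 m and angle between wheel_center's own z axis and vertical below 0.1 rad and linear speed of wheel below 0.02 m/s and contact force between the fingers and wheel below 0.1 N) or (horizontal distance between block_center and tile below 0.035 m and z of block_center in the frame of tile between 0.017 and 0.025 m and angle between block_center's own z axis and vertical below 0.1 rad and linear speed of block below 0.02 m/s and contact force between the fingers and block below 0.1 N) or (horizontal distance between stick_center and tile below 0.035 m and z of stick_center in the frame of tile between 0.017 and 0.025 m and angle between stick_center's own z axis and vertical below 0.1 rad and linear speed of stick below 0.02 m/s and contact force between the fingers and stick below 0.1 N))), for 0.1 s.
At the end, for the whole second after the job is handed in: Wheel on the round pad, block on the square pad and stick on the oblong pad, each flat on its pad with its centre within 12 mm of the pad's centre; the block's sides and the stick's length within 15 degrees of the pad's; all released and at rest (horizontal distance between wheel_center and pad_round below 0.012 m and z of wheel_center in the frame of pad_round between 0.017 and 0.025 m and angle between each of wheel_center, block_center, stick_center's own z axis and vertical below 0.1 rad and linear speed of each of wheel, block, stick below 0.02 m/s and contact force between the fingers and wheel below 0.1 N and horizontal distance between block_center and pad_square below 0.012 m and z of block_center in the frame of pad_square between 0.017 and 0.025 m and contact force between the fingers and block below 0.1 N and horizontal distance between stick_center and pad_oblong below 0.012 m and z of stick_center in the frame of pad_oblong between 0.017 and 0.025 m and contact force between the fingers and stick below 0.1 N and angle between the x axis of stick_center and the x axis of pad_oblong, either way round below 0.26 rad and (angle between the x axis of block_center and the x axis of pad_square, either way round below 0.26 rad or angle between the x axis of block_center and the y axis of pad_square, either way round below 0.26 rad)); the robot touches nothing.
It fails at once if the jar is pushed more than 25 mm or tipped (distance of jar from where it was at the start of the episode above 0.025 m or angle between jar's own z axis and vertical above 0.3 rad).
It fails at once if the mug is pushed more than 25 mm or tipped (distance of mug from where it was at the start of the episode above 0.025 m or angle between mug's own z axis and vertical above 0.3 rad).
It fails at once if the bottle is pushed more than 25 mm or tipped (distance of bottle from where it was at the start of the episode above 0.025 m or angle between bottle's own z axis and vertical above 0.3 rad).
It fails at once if a tool is dropped from a height (it falls freely faster than 0.8 m/s) ((linear speed of wheel above 0.8 m/s and contact force between anything else and wheel below 0.05 N) or (linear speed of block above 0.8 m/s and contact force between anything else and block below 0.05 N) or (linear speed of stick above 0.8 m/s and contact force between anything else and stick below 0.05 N)).
It also fails if it takes over 102 s, if anything falls off the work surface, if the arm or the gripper's body presses on something with over 40 N, if the wrist force passes 120 N, or if a joint passes its speed limit or range.

### The arm

A 6-joint arm with a two-finger parallel gripper is mounted at the origin on the work surface. World frame = base frame: x ahead of the robot, y to its left, z up, the work surface at z = 0. Lengths are in m, angles in degrees, forces in N, time in s.
With the tool pointing down it reaches from about 0.375 to 0.75 m from the base axis. Payload 9 kg.
Tool frame: the origin (TCP) lies where the fingers leave the gripper's body, on its centre line; the fingertips stand 73 mm ahead of it and the grasp point (between the pads) lies 54 mm ahead of it (robot.tip_reach is the distance from the TCP to the fingertips, in m); z points along the fingers, y is the direction in which the jaws open and shut (so a half turn about z gives the same grasp; the last joint's range is limited). The gripper opens to 85 mm and grips with 20 to 120 N. Pads are 22 mm wide; open, the fingers measure 114 mm over their backs; the gripper's body (76 mm by 85 mm) begins 54 mm behind the grasp point. The pads swing forward as they close: fully open they stand 13 mm farther back than shut.
Start: joints at [59.891, 5.964, 5.575, 89.605, 0, 77.527], TCP at [0.182, 0.572, 0.304] pointing down, gripper open.
Joint ranges: [-171.21, 171.21], [-48.23, 106.86], [-62.78, 66.21], [-105.2, 120.99], [-86.42, 89.51], [-180, 180]. Speed limits (degrees/s): [127.2, 127.2, 147.25, 180, 180, 180].

### API

Orientations are given as [roll, pitch, yaw] about the fixed x, y, z axes, in that order (R = Rz(yaw) Ry(pitch) Rx(roll)).
In Python, from plant import robot gives the robot as it stands. Calls block until the motion is done:
- robot.move_pose(position, orientation): joint-space move of the TCP to a pose.
- robot.line_to(position, vel=0.15, rotation=None, guard=None): straight line of the TCP; rotation=None keeps the orientation; vel is the mean speed in m/s. With guard (N) it stops when the force on the tool has changed by that much, and returns True; else False.
- robot.goto_joints(angles): joint-space move.
- robot.set_gripper(opening): finger opening in m; the grip force is fixed at half the most; returns when the fingers have stopped.
- robot.pause(seconds).
- robot.ik(position, orientation): joint angles nearest the present ones, or None.
- robot.observe(): the state.
- robot.grab_frame(name): name is "side" or "top"; returns the picture (384x512x3 uint8, blue, green, red); there is no depth.
- robot.get_calibration(name): a dict with "vertical_fov" (degrees; the focal length in pixels is half the picture's height over the tangent of half this angle, whatever the lens; pixels are square), "cx", "cy" (the principal point, pixels), "rvec" (rotation vector, rad) and "tvec" (3), from world to camera coordinates, as OpenCV has them. Camera axes: x right, y down, z forward; pixel columns grow to the right and rows downward; lengths in m; the calibration is good to about 2 mm. A picture is of the moment at which its call begins. get_calibration takes no time and is no camera call.
A pose or a line that the arm cannot do raises robot.IKError and nothing moves.
- robot.job_done(): hands the job in, once; it reports no verdict.
The state is a dict: "time": time; "q": joint angles; "qvel": joint speeds; "joint_torque": joint torques, N m; "tool_pos": TCP position; "tcp_rot": TCP orientation; "ft_force": force on the tool from outside, world axes, zero at the start; "torque": the same for the moment, N m; "gripper_width": finger opening in m.
Only numpy, scipy, OpenCV 4.12 (cv2) and the standard library are available. Lean on these libraries where they do the work, as an engineer would, in place of code of your own. Each camera call takes 0.05 s, during which the arm holds its last target. There are 200 camera calls.

## Working session

There is one attempt and no reset: what is moved stays moved. The work goes in short steps, each a Python script; the robot and the scene stay as the last script left them, time stands still between calls to the robot, and variables do not carry over. Pictures are saved under pics/ and viewed, about 12 in all and at most 16, crops included, and the job is handed in when it is done.

```bash
ls; mkdir -p pics; python3 - <<'E'
from plant import robot
import cv2
for n in ("top","side"):
    cv2.imwrite(f"pics/{n}0.png",robot.grab_frame(n)); print(n,robot.get_calibration(n))
print(robot.observe())
E
```

```text
pics
top {'vertical_fov': 54.34975262195778, 'cx': 257.40701558713454, 'cy': 193.96958789304227, 'rvec': array([ 2.13766644, -2.08126995,  0.22218092]), 'tvec': array([-0.09522459,  0.61070028,  0.97185377])}
side {'vertical_fov': 47.870628326232584, 'cx': 258.2007171389511, 'cy': 182.53095516082112, 'rvec': array([ 0.29870425, -2.83734426,  1.15522949]), 'tvec': array([0.60935383, 0.18071341, 1.05267428])}
{'time': 0.1, 'q': array([ 5.98906944e+01,  5.99571792e+00,  5.53243758e+00,  8.96030884e+01,
       -1.83919323e-04,  7.75259360e+01]), 'qvel': array([ 0.00092261, -0.08231624,  0.18138496, -0.04868911, -0.02168886,
        0.09817912]), 'joint_torque': array([ 6.42436687e-03, -5.58203602e+01,  5.04722428e+01,  1.29171484e-02,
       -2.63736938e-04,  3.43424638e-06]), 'tool_pos': array([0.181671  , 0.57162697, 0.30320356]), 'tcp_rot': array([-1.79935158e+02, -1.41559170e-02,  1.62364751e+02]), 'ft_force': array([ 0.29331875, -0.13417929,  0.18253022]), 'torque': array([-0.01331799, -0.02453249, -0.01518685]), 'gripper_width': 0.0851647081427848}
```

View pics/top0.png

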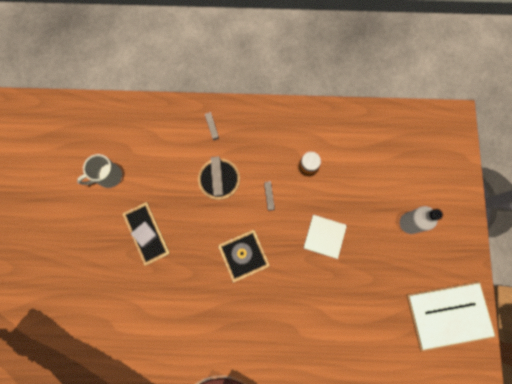

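View pics/side0.png

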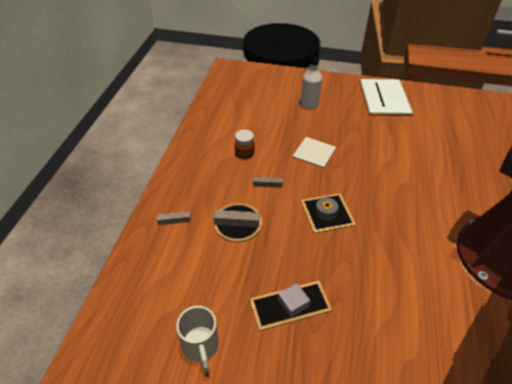

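The top view (rows/cols as u,v) shows three grey sticks: A at (211,126), B at (217,176) on the round pad, and C at (269,196). B looks longest and fits the description. The block is on the oblong pad (144,233), the wheel on the square pad (242,254) and the tile is at (326,237). I'll confirm in an enlarged crop.

```bash
cat > h.py <<'E'
import numpy as np, cv2
from plant import robot
def cam(n):
    c=robot.get_calibration(n); f=192/np.tan(np.radians(c["vertical_fov"]/2))
    return f,c["cx"],c["cy"],cv2.Rodrigues(c["rvec"])[0],c["tvec"]
def back(n,uv,z):
    f,cx,cy,R,t=cam(n); uv=np.atleast_2d(uv).astype(float)
    d=np.c_[(uv[:,0]-cx)/f,(uv[:,1]-cy)/f,np.ones(len(uv))]@R
    o=-R.T@t; return (o+d*((z-o[2])/d[:,2])[:,None])[:,:2]
def proj(n,P):
    f,cx,cy,R,t=cam(n); p=np.atleast_2d(P)@R.T+t
    return np.c_[f*p[:,0]/p[:,2]+cx,f*p[:,1]/p[:,2]+cy]
def crop(src,out,x0,y0,w,h,s):
    im=src[y0:y0+h,x0:x0+w]; cv2.imwrite(out,cv2.resize(im,None,fx=s,fy=s,interpolation=cv2.INTER_CUBIC))
E
python3 - <<'E'
from h import *
t=cv2.imread("pics/top0.png"); s=cv2.imread("pics/side0.png")
crop(t,"pics/t1.png",120,105,132,99,6)
crop(t,"pics/t2.png",115,195,132,99,6)
crop(t,"pics/t3.png",230,150,132,99,6)
print("top cam pos", -cam("top")[3].T@cam("top")[4], "side", -cam("side")[3].T@cam("side")[4])
E
```

```text
top cam pos [ 0.39599519 -0.0829153   1.07834835] side [0.48641378 0.71813656 0.8716502 ]
```

View pics/t1.png

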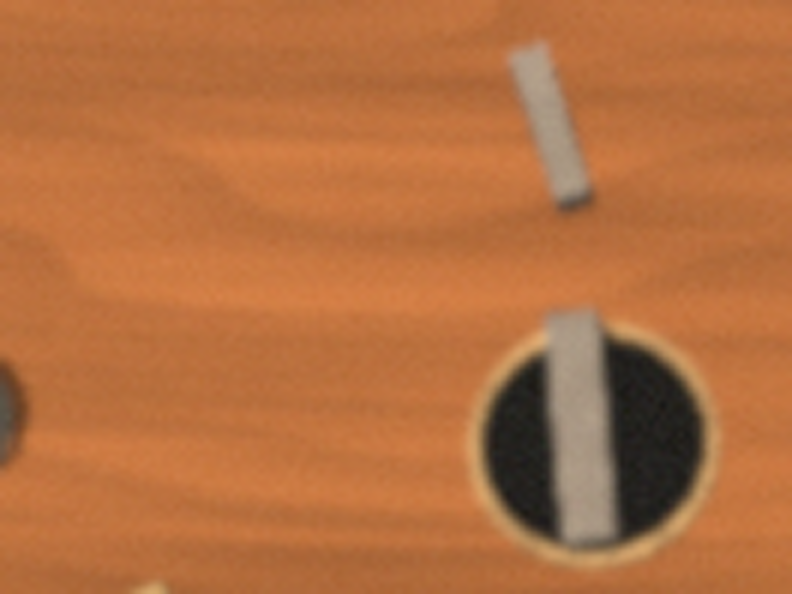

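View pics/t2.png

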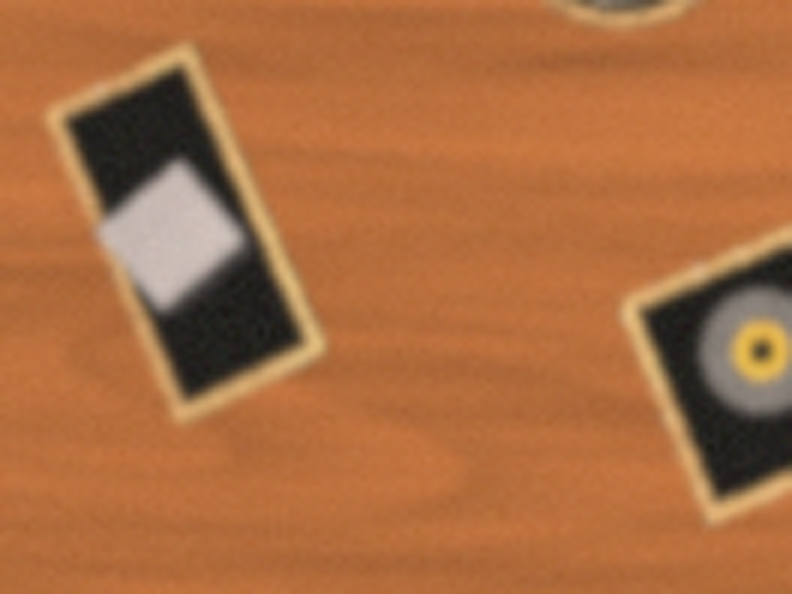

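View pics/t3.png

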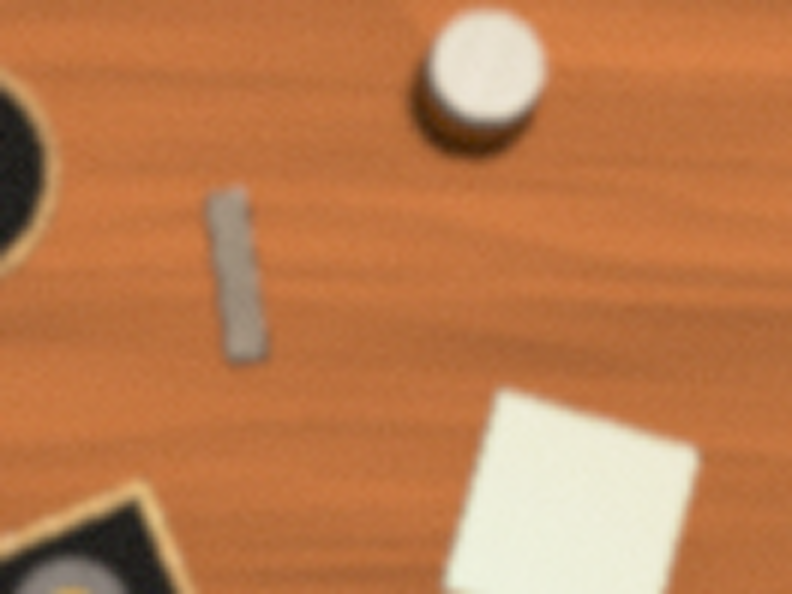

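Stick B measures about 38 px against 26–28 px for A and C, so B (217,176) is the one the job needs. Next I'll measure poses, using the known sizes and the side view as checks.

```bash
python3 - <<'E'
from h import *
def rect(P):
    (c,(w,h),a)=cv2.minAreaRect((P*1000).astype(np.float32))
    if w<h: w,h,a=h,w,a-90
    return np.round(c,1),round(w,1),round(h,1),round((a+90)%180-90,1)
def full(x0,y0,p): return np.array([x0,y0])+(np.array(p)+.5)/6-.5
T="top"
print("stickB",rect(back(T,full(120,105,[(548,316),(596,310),(617,535),(565,542)]),.036)))
print("block",rect(back(T,full(115,195,[(181,158),(245,240),(165,312),(98,233)]),.036)))
print("oblong",rect(back(T,full(115,195,[(188,42),(326,348),(182,423),(45,112)]),.006)))
print("wheel",back(T,full(115,195,[(761,350)]),.037)*1000)
print("round",back(T,full(120,105,[(593,443)]),.006)*1000)
print("jar",back(T,full(230,150,[(488,67)]),.07)*1000)
print("mug",back(T,[(98,168)],.09)*1000)
# dark pad faces / tile by colour, both cameras
for n,boxes in {"top":dict(rnd=(198,158,42,42),sq=(218,230,52,52),ob=(122,202,48,64),tile=(300,212,50,50)),
  "side":dict(rnd=(212,202,52,40),sq=(300,192,58,42),ob=(250,282,82,48),tile=(292,136,46,32))}.items():
    im=cv2.imread(f"pics/{n}0.png").astype(int)
    for k,(x,y,w,h) in boxes.items():
        b=im[y:y+h,x:x+w]; m=(b.min(2)>170) if k=="tile" else (b.max(2)<70)
        l,lab,st,_=cv2.connectedComponentsWithStats(m.astype(np.uint8))
        m=np.isin(lab,[i for i in range(1,l) if st[i,4]>20])
        vs,us=np.nonzero(m); P=back(n,np.c_[us+x,vs+y],.006)
        print(n,k,rect(P), np.round(cv2.minEnclosingCircle((P*1000).astype(np.float32))[0],1) if k=="rnd" else "")
print("wheel side",back("side",[(326.5,203.5)],.037)*1000)
s=cv2.imread("pics/side0.png"); crop(s,"pics/s1.png",200,190,132,99,6)
E
```

```text
stickB (array([670.8,  40.9]), 113.1, 24.8, 7.8)
block (array([497.6, 235.6]), 51.3, 49.9, -45.0)
oblong (array([503.2, 239.3]), 166.0, 75.2, 28.6)
wheel [[451.79765625 -39.1370452 ]]
round [[669.53402269  37.91332562]]
jar [[ 711.42924559 -226.737609  ]]
mug [[668.63765461 359.79718486]]
top rnd (array([668.4,  37. ]), 103.0, 97.3, -73.8) [670.9  37.7]
top sq (array([447.1, -43.4]), 92.1, 91.3, -64.5) 
top ob (array([502.8, 240.3]), 143.5, 56.3, 28.0) 
top tile (array([ 507.6, -275.3]), 98.3, 98.2, -15.9) 
side rnd (array([668.7,  37.1]), 106.2, 102.8, 66.7) [672.   37.7]
side sq (array([446.7, -44.7]), 93.9, 93.6, -64.7) 
side ob (array([501.2, 239.1]), 148.6, 59.8, 28.1) 
side tile (array([ 507.3, -276.1]), 93.9, 91.5, -16.0) 
wheel side [[452.05181703 -44.02299322]]
```

View pics/s1.png

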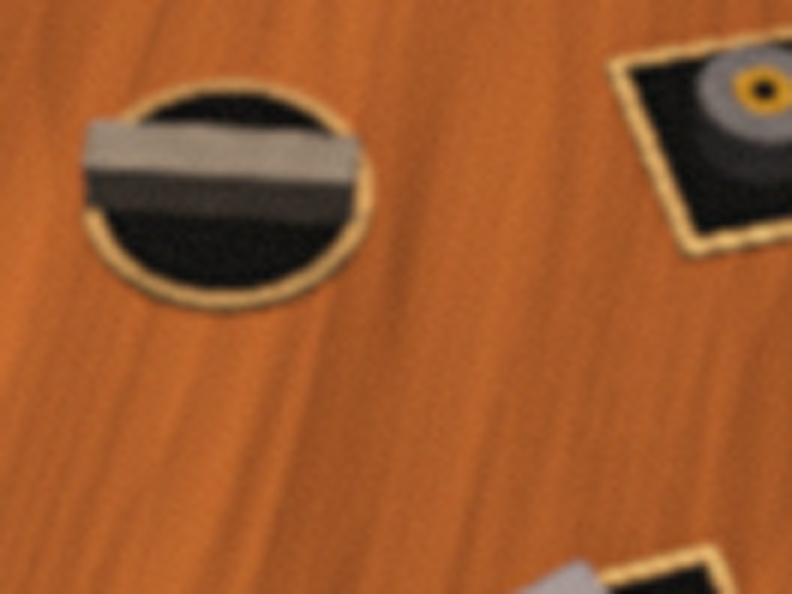

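```bash
cat >> h.py <<'E'
Z=0.23
def best(x,y,yaw,per=180):
    c=[]
    for k in range(-4,5):
        a=yaw+k*per
        if -181<a<=181:
            q=robot.ik([x,y,Z],[180,0,a])
            if q is not None: c.append((np.abs(np.array(q)-robot.observe()["q"]).max()+max(0,abs(q[5])-100),a))
    return min(c)[1]
def above(x,y,yaw): robot.move_pose([x,y,Z],[180,0,yaw])
def pick(x,y,yaw,z,per=180):
    yaw=best(x,y,yaw,per); above(x,y,yaw)
    robot.line_to([x,y,z+.03],vel=.2); g=robot.line_to([x,y,z],vel=.06,guard=15)
    zz=robot.observe()["tool_pos"][2]
    robot.set_gripper(0); o=robot.observe(); print("pick yaw",yaw,"guard",g,"z",zz,"w",o["gripper_width"])
    robot.line_to([x,y,z+.03],vel=.08); robot.line_to([x,y,Z],vel=.2)
    o=robot.observe(); print(" lifted w",o["gripper_width"],"F",o["ft_force"].round(1),"t",o["time"]); return yaw
def place(x,y,yaw,z,per=180,opening=.085):
    yaw=best(x,y,yaw,per); above(x,y,yaw)
    robot.line_to([x,y,z+.02],vel=.2); g=robot.line_to([x,y,z],vel=.03,guard=12)
    print("place yaw",yaw,"guard",g,robot.observe()["tool_pos"].round(4)); robot.pause(.2)
    robot.set_gripper(opening); robot.pause(.2)
    robot.line_to([x,y,z+.04],vel=.08); robot.line_to([x,y,Z],vel=.25)
    print(" t",robot.observe()["time"])
E
python3 - <<'E'
from h import *
print(robot.tip_reach, back("side",[(327.05,204.6)],.037))
pick(.452,-.040,90,.080,30)
place(.5075,-.2757,0,.080,30)
crop(robot.grab_frame("top"),"pics/t4.png",112,130,240,160,3.3)
E
```

```text
0.0726 [[ 0.45030802 -0.04054478]]
pick yaw 60 guard False z 0.0799066824342124 w 0.05447336389621266
 lifted w 0.05448862373003461 F [ 0.2 -0.  -2.1] t 5.5583
place yaw 60 guard True [ 0.5072 -0.2755  0.0808]
 t 10.0
```

View pics/t4.png

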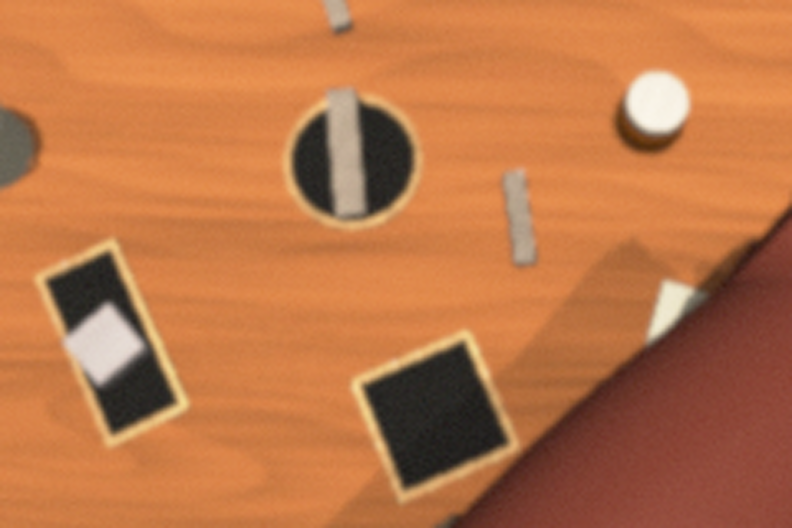

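The wheel has been carried and released at the tile, though the arm hides the tile in this view. The square pad (435,415 in the crop) is empty. Moving on to the block, with a look at the tile once the arm is clear.

```bash
python3 - <<'E'
from h import *
pick(.4976,.2356,45,.080,90)
t=robot.grab_frame("top"); crop(t,"pics/t5.png",230,150,132,99,3)
place(.447,-.0440,25.4,.080,90)
pick(.671,.0400,7.8,.081)
t2=robot.grab_frame("top")
a=cv2.resize(t[150:282,262:394],None,fx=3,fy=3,interpolation=cv2.INTER_CUBIC)
b=cv2.resize(t2[190:322,190:322],None,fx=3,fy=3,interpolation=cv2.INTER_CUBIC)
cv2.imwrite("pics/ab.png",np.hstack([a,b]))
cv2.imwrite("pics/side2.png",robot.grab_frame("side"))
E
```

```text
pick yaw 135 guard False z 0.07990368579028334 w 0.04908031044484877
 lifted w 0.04914665827404233 F [-0.4  0.  -5. ] t 15.0083
place yaw 115.4 guard True [ 0.4467 -0.0439  0.0807]
 t 19.675
pick yaw -172.2 guard False z 0.08084827049077115 w 0.02512608968183954
 lifted w 0.02511581937534226 F [-1.   0.7 -3. ] t 23.8583
```

View pics/ab.png

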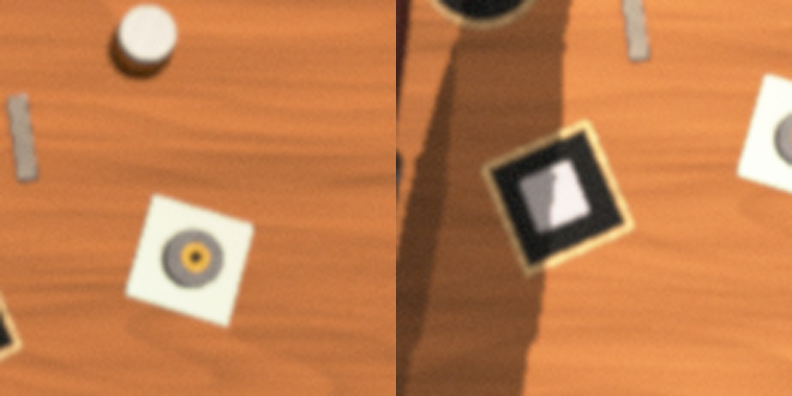

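View pics/side2.png

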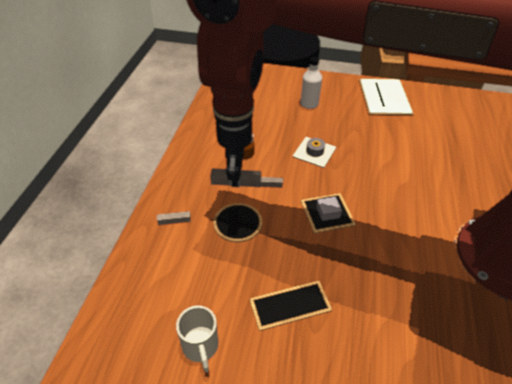

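The wheel stands on the tile, hub at top-camera pixel (327,235.5). The block is on the square pad, squared up and centred within a few mm. The stick is in the gripper, and the oblong and round pads are empty. Next I'll place the stick and bring the wheel home.

```bash
python3 - <<'E'
from h import *
place(.502,.2397,28.2,.081)
above(.40,-.25,best(.40,-.25,90,30))
def rnd(n,x,y,w,h):
    b=robot.grab_frame(n)[y:y+h,x:x+w]; m=(b.max(2)<70).astype(np.uint8)
    l,lab,st,_=cv2.connectedComponentsWithStats(m); vs,us=np.nonzero(lab==1+st[1:,4].argmax())
    c,r=cv2.minEnclosingCircle((back(n,np.c_[us+x,vs+y],.006)*1000).astype(np.float32)); print(n,np.round(c,1),r); return c
rnd("top",198,158,42,42); c=rnd("side",212,202,52,40)
w=back("top",[(326.8,235.5)],.037)[0]; print("wheel",w)
pick(w[0],w[1],60,.080,30)
place(.6695,.0377,0,.080,30)
above(.45,-.35,best(.45,-.35,90,30))
cv2.imwrite("pics/side3.png",robot.grab_frame("side")); t=robot.grab_frame("top"); cv2.imwrite("pics/top3.png",t)
crop(t,"pics/t6.png",110,140,180,135,4.4)
E
```

```text
place yaw -151.8 guard True [0.5017 0.2396 0.0814]
 t 28.675
top [670.2  37.9] 51.31688690185547
side [669.  37.] 53.09889602661133
wheel [ 0.50603653 -0.27489257]
pick yaw 90 guard False z 0.07983137418641931 w 0.05391123093760034
 lifted w 0.05408599306534518 F [-0.   0.9 -1.8] t 34.175
place yaw 90 guard True [0.6692 0.0378 0.0809]
 t 38.975
```

View pics/t6.png

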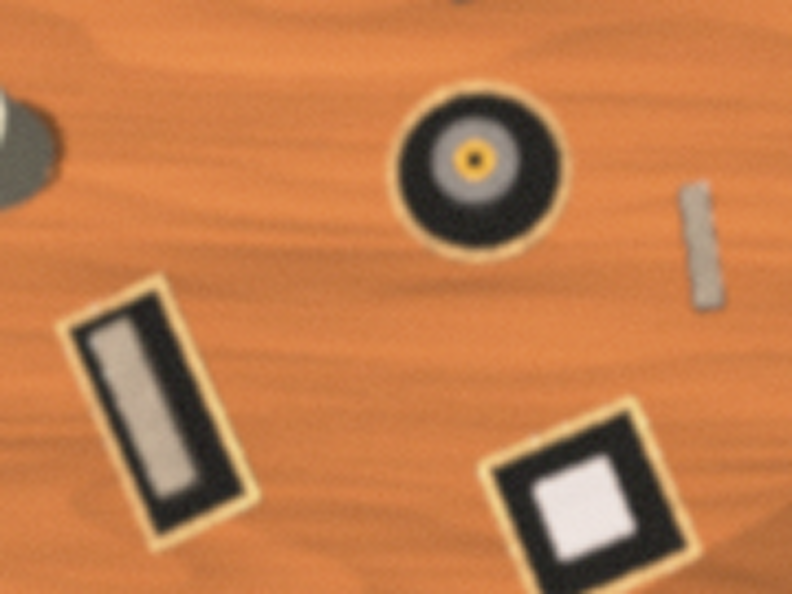

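View pics/side3.png

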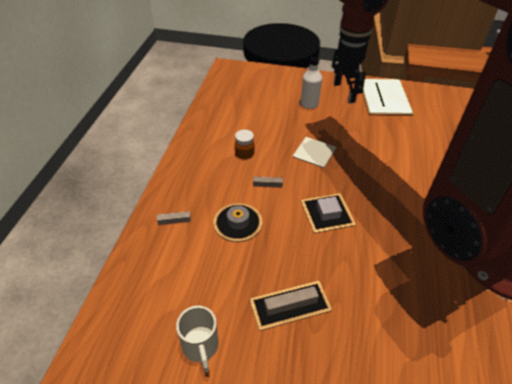

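```bash
python3 - <<'E'
from h import *
f=lambda p:np.array([110,140])+(np.array(p)+.5)/4.4-.5
def rect(p,z): 
    c,s,a=cv2.minAreaRect((back("top",f(p),z)*1000).astype(np.float32)); print(np.round(c,1),np.round(s,1),round(a,1))
print("wheel vs 669.6,37.6",back("top",f([(474,160)]),.037)*1000)
print("block vs 447,-44, 25.4");rect([(530,487),(606,455),(637,528),(560,564)],.036)
print("stick vs 502,239.7, 28.2");rect([(88,336),(128,316),(198,480),(158,500)],.036)
s=cv2.imread("pics/side3.png")
cv2.imwrite("pics/s4.png",np.hstack([cv2.resize(s[190:250,205:355],None,fx=5,fy=5,interpolation=cv2.INTER_CUBIC)]))
cv2.imwrite("pics/s5.png",cv2.resize(s[275:335,240:340],None,fx=7,fy=7,interpolation=cv2.INTER_CUBIC))
print(robot.observe()["time"],robot.observe()["ft_force"])
E
```

```text
wheel vs 669.6,37.6 [[668.77691753  37.86345713]]
block vs 447,-44, 25.4
[445.5 -41.6] [51.2 52.6] 24.3
stick vs 502,239.7, 28.2
[501.9 239.8] [116.3  27.9] 27.8
40.7083 [-0.40988802  0.0842704   0.50912735]
```

View pics/s5.png

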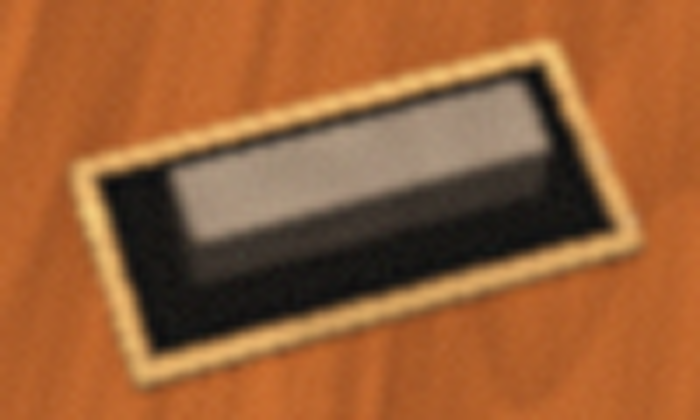

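View pics/s4.png

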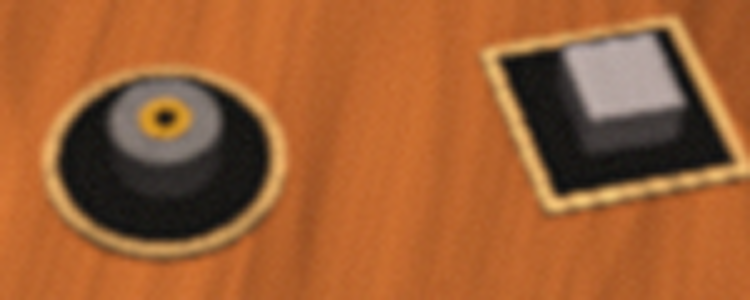

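```bash
python3 - <<'E'
from h import *
a=back("side",[(330.1,205.0),(291.3,297.6),(237.5,213.2)],.036)*1000
print("block,stick,wheel side",a.round(1))
if np.linalg.norm(a-[[447,-44],[502,239.7],[669.6,37.6]],axis=1).max()<7: robot.job_done(); print("handed in")
E
```

```text
block,stick,wheel side [[442.4 -41.8]
 [500.5 241. ]
 [668.7  36.1]]
the job is handed in; nothing more can be done
handed in
```

I parked the wheel on the tile, then moved the block to the square pad, the stick to the oblong pad and the wheel to the round pad. I handed the job in at about 41 s of the 102 s allowed; no verdict is reported.

| Tool | Off pad centre, top view | Off pad centre, side view | Angle off the pad |
|---|---|---|---|
| Wheel | about 1 mm | about 2 mm | does not matter |
| Block | about 3 mm | about 5 mm | about 1° |
| Stick | under 1 mm | about 2 mm | about 0.4° |

- **Position:** All three are inside the 12 mm and 15° limits. The two cameras disagreed by about 3 mm on the block, so its figure is the least certain.
- **Set-down:** Each tool was lowered until it touched and then released, and all three look flat. The last side picture shows the tile empty, the arm clear of everything, and the jar, mug and bottle standing where they were.
- **Parking:** A picture taken after the wheel was released on the tile shows it about 2 mm from the tile's centre.
- **Which stick:** I used the longest of the three, the one on the round pad. It measured 113 mm long against the stated 115 mm, and the other two are about two-thirds of that.

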